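Lock the stand leg at its long setting

TASK

Pull the orange foot of the half-open telescoping leg straight out of its clamped outer tube until the sprung brass button pops up through the hole near the tube's mouth and locks, just as on the green-footed leg, which is already set. Then let go; leave the green-footed leg as it is.

Things in the scene. Friction and masses are not known exactly. Their poses are not given: they have to be found in the camera images.
- orange_foot (a point): Centre of the orange foot (45 mm along the tube, 38 wide, 38 high) on the inner tube, 60 mm above the bench, clear beneath and beside: pinch it across its width from above. Level x axis points into the outer tube; pulling out is -x. It slides only along that line, with about 3 N of friction, and stays where left. At the start it has 50 to 78 mm still to go.
- orange_hole (a point): Centre of the locking hole (black, 17 mm across) in the top of that leg's fixed grey outer tube (40 mm square, 200 long), 80 mm above the bench, 40 mm from the mouth; axes as orange_foot. Locked here, the foot's centre is 185 mm from it along the tube (2 mm play). The second hole, 100 mm farther from the mouth, is the short setting, not wanted.
- orange_button (a joint): Brass button (12 mm) on the orange leg's inner tube, m: 0 fully out, 6 mm proud of the outer tube; 0.009 pressed in, hidden under the wall, as at the start. Springs out by itself when it comes under a hole in a steady pull (up to 0.1 m/s); the foot then stops dead and holds against 25 N.
- green_foot (a point): Centre of the green foot of the other leg, same build and size, x axis likewise into its outer tube. Already locked at the long setting, its brass button standing in the hole near the mouth. Leave it alone.

How it is judged:
By the outcome, as a careful person would: the job done as asked, in the order asked, and still so for the second after the job is handed in, with the robot touching nothing.
It also fails if it takes over 29 s, if anything falls off the work surface, if the arm or the gripper's body presses on something with over 40 N, if the wrist force passes 120 N, or if a joint passes its speed limit or range.

ROBOT

A 6-joint arm with a two-finger parallel gripper is mounted at the origin on the work surface. World frame = base frame: x ahead of the robot, y to its left, z up, the work surface at z = 0. Lengths are in m, angles in rad, forces in N, time in s.
With the tool pointing down it reaches from about 0.375 to 0.975 m from the base axis. Payload 3.8 kg.
Tool frame: the origin (TCP) lies on the centre line of the jaws, within the pads' length; the fingertips stand 25 mm ahead of it and the grasp point (between the pads) lies 6 mm ahead of it; y points along the fingers, z is the direction in which the jaws open and shut, and the axes are right-handed (so a half turn about y gives the same grasp; the last joint's range is limited). The gripper opens to 88 mm and grips with 3 to 60 N. Pads are 18 mm wide; open, the fingers measure 123 mm over their backs; the gripper's body (75 mm by 187 mm) begins 45 mm behind the grasp point.
Start: joints at [-1.209, 0.264, 1.604, -0, 1.274, -0.037], TCP at [0.262, -0.622, 0.264] pointing down, gripper open.
Joint ranges: [-2.63, 2.63], [-0.94, 2.18], [0.31, 2.57], [-1.31, 4.45], [0, 2.66], [-2.55, 2.55]. Speed limits (rad/s): [2.57, 2.57, 3.14, 3.14, 3.14, 3.14].

INTERFACE

Orientations are given as a rotation vector (axis times angle).
In Python, from plant import env, eyes gives the robot as it stands.
- The arm moves only by the tool step_arm, never from a script. Its argument "targets" is a list of rows, each an object with "travel": the shift along the tool's x, y, z in m, a list of three; "angular": the turn, a rotation vector about the tool's x, y, z in rad, a list of three; "fingers": the closure, from 0 (fully open) to 1 (shut). A call has 1 to 20 rows; each row is the pose to reach, as a shift and turn from the pose commanded when the call began, along the tool's axes at that moment; what a row does not reach only later rows make up. A row lasts 1/12 s, in which the tool goes at most 41.7 mm and 7.16 degrees, less where a joint would pass 70% of its speed; a pose out of reach is approached as far as the arm can. A call with a gripper value outside its range is refused whole. The fingers move at their own pace and stop on an object; "force" is the grip in N (left out, the last holds). Time passes only in rows, so rows that repeat a pose let the fingers close. It gives the time, the measured TCP pose, the force and the opening at its end, in the units of the state.
- env.read_state(): the state, without advancing time (a new reading comes with each control period).
- eyes.grab_frame(name): name is "side" or "top" or "wrist"; returns the picture (400x640x3 uint8, red, green, blue); there is no depth.
- eyes.camera_model(name): a dict with "fovy" (degrees; the focal length in pixels is half the picture's height over the tangent of half this angle, whatever the lens; pixels are square), "cx", "cy" (the principal point, pixels), "distortion" ([k1, k2, p1, p2, k3] as OpenCV has them; the pictures are not rectified), "rvec" (rotation vector, rad) and "tvec" (3), from world to camera coordinates, as OpenCV has them. Camera axes: x right, y down, z forward; pixel columns grow to the right and rows downward; lengths in m; the calibration is good to about 2 mm. A picture is of the moment at which its call begins: read the wrist's pose just before it. camera_model takes no time and is no camera call; for the wrist camera it gives the pose at the moment of the call.
- env.close_job(): hands the job in, once; it reports no verdict.
The state is a dict: "t": time; "joints": joint angles; "qd": joint speeds; "joint_torque": joint torques, N m; "tcp_pos": TCP position; "tcp_rot": TCP orientation; "ft_force": force on the tool from outside, world axes, zero at the start; "moment": the same for the moment, N m; "grip_width": opening from 0.0 (shut) to 1.0 (fully open).
Only numpy, scipy, OpenCV 4.12 (cv2) and the standard library are available. Lean on these libraries where they do the work, as an engineer would, in place of code of your own. Each camera call takes 0.05 s, during which the arm holds its last target. There are 200 camera calls.

## Working session

There is one attempt and no reset: what is moved stays moved. The work goes in short steps, Python scripts to look and compute and a tool call to move; the robot and the scene stay as the last step left them, time stands still between calls to the robot, and variables do not carry over. Pictures are saved under pics/ and viewed, about 8 in all and at most 12, crops included, and the job is handed in when it is done.

Besides the shell and the picture viewer there is one more tool, called in YAML: its name, and indented under it one key for each argument. step_arm: Moves the arm, as the interface text tells. Its arguments: {"type":"object","properties":{"targets":{"type":"array","items":{"type":"object","properties":{"travel":{"type":"array","items":{"type":"number"}},"angular":{"type":"array","items":{"type":"number"}},"fingers":{"type":"number"}}}},"force":{"type":"number"}},"required":["targets"]}

```bash
mkdir -p pics
cat > h.py <<'E'
import numpy as np, cv2
from plant import env, eyes
def K(m):
    f=200/np.tan(np.radians(m["fovy"])/2); return np.array([[f,0,m["cx"]],[0,f,m["cy"]],[0,0,1.]])
def ray(m,uv):
    p=cv2.undistortPoints(np.array([[uv]],float),K(m),np.array(m["distortion"],float))[0,0]
    R=cv2.Rodrigues(np.array(m["rvec"],float))[0]; t=np.array(m["tvec"],float).ravel()
    return -R.T@t, R.T@np.array([p[0],p[1],1.])
def onz(m,uv,z):
    c,d=ray(m,uv); return c+d*(z-c[2])/d[2]
def blobs(im,lo,hi,amin=30):
    k=cv2.inRange(cv2.cvtColor(im,cv2.COLOR_RGB2HSV),np.array(lo),np.array(hi))
    n,l,s,c=cv2.connectedComponentsWithStats(k)
    return [(c[i].round(1).tolist(),s[i].tolist()) for i in range(1,n) if s[i][4]>amin], l
def save(im,n): cv2.imwrite("pics/"+n,cv2.cvtColor(im,cv2.COLOR_RGB2BGR))
E
python3 - <<'E'
from h import *
print(env.read_state())
for n in("top","side"):
    im=eyes.grab_frame(n); save(im,n+"0.png"); np.save(n+"0.npy",im); m=eyes.camera_model(n); print(n,ray(m,(320,200)))
    for nm,lo,hi in(("orange",(5,150,90),(18,255,255)),("green",(45,90,50),(85,255,255)),("brass",(19,90,90),(32,255,255))): print(nm,blobs(im,lo,hi)[0])
E
```

```text
{'t': 0.0, 'joints': array([-1.20891623e+00,  2.64720230e-01,  1.60534834e+00, -2.24863939e-05,
        1.27371508e+00, -3.69165904e-02]), 'qd': array([-2.20218818e-03, -1.88105082e-03,  4.41657789e-04, -6.31908149e-06,
        3.88217778e-04,  5.17538491e-04]), 'joint_torque': array([ 2.93357509e-03, -5.02100265e+01, -3.56877458e+01,  7.31140003e-02,
        2.92478042e-02, -1.66102445e-04]), 'tcp_pos': array([ 0.26186   , -0.62143004,  0.262424  ]), 'tcp_rot': array([-0.40506598,  2.00471846, -2.00030832]), 'ft_force': array([0.70723647, 0.30694437, 0.4164024 ]), 'moment': array([ 0.01934547, -0.02155481, -0.0164648 ]), 'grip_width': 0.9977065543293157}
top (array([ 0.56620452, -0.0218907 ,  0.97308561]), array([ 0.12717991,  0.01536581, -0.99195442]))
orange [([258.8, 203.8], [0, 0, 640, 400, 156163]), ([560.0, 348.9], [530, 322, 58, 49, 1677]), ([527.4, 340.4], [521, 332, 16, 19, 122]), ([634.2, 359.3], [630, 351, 10, 18, 108]), ([625.2, 390.5], [602, 374, 38, 26, 575]), ([546.1, 391.8], [484, 376, 96, 24, 981])]
green [([249.9, 311.7], [235, 297, 30, 31, 592])]
brass [([616.9, 199.1], [580, 131, 60, 129, 5063]), ([211.3, 214.4], [208, 211, 7, 7, 35])]
side (array([0.36220036, 0.51607791, 0.5017    ]), array([ 0.43322624, -0.70486208, -0.56273394]))
orange [([513.3, 59.8], [434, 33, 165, 52, 3931]), ([623.7, 78.1], [602, 64, 38, 28, 775]), ([332.3, 284.6], [0, 108, 640, 292, 92602]), ([219.8, 175.7], [207, 165, 28, 21, 155]), ([496.8, 175.8], [478, 167, 33, 23, 376]), ([484.0, 184.9], [480, 181, 11, 8, 34]), ([333.9, 222.3], [325, 213, 21, 19, 91]), ([211.3, 240.8], [205, 236, 12, 10, 38])]
green [([386.2, 286.6], [371, 269, 31, 36, 918])]
brass [([588.3, 45.6], [578, 41, 20, 11, 41]), ([421.7, 89.2], [385, 62, 71, 52, 2641]), ([272.9, 262.6], [270, 260, 7, 6, 35])]
```

View pics/top0.png

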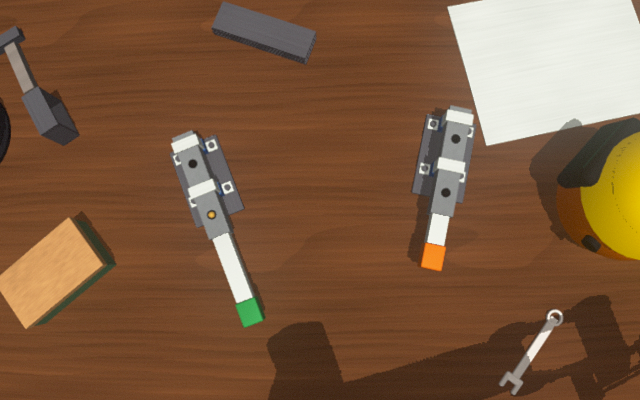

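View pics/side0.png

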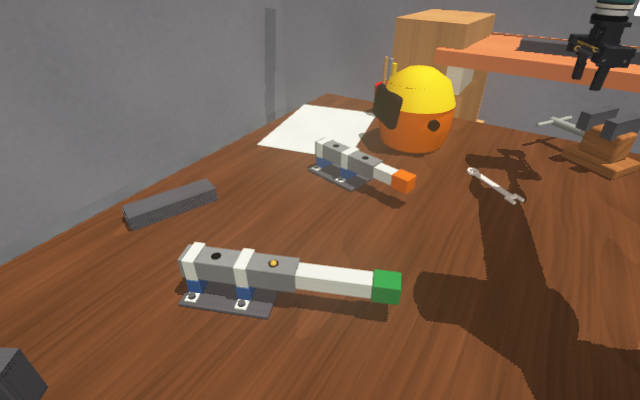

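The top view shows the orange foot near (433,257), its holes at (446,193) and (455,139), and the green leg on the left with its brass button at (211,214). The side view agrees: the orange button is hidden.

Run:
```python
from h import *
from scipy.spatial.transform import Rotation as Ro
im=np.load("top0.npy"); m=eyes.camera_model("top")
sub=im[90:280,400:490]
b,l=blobs(sub,(5,215,200),(20,255,255)); print("foot",b)
g=(sub.max(2)<45).astype(np.uint8); n,_,s,c=cv2.connectedComponentsWithStats(g)
hs=[]
for i in range(1,n):
    if 20<s[i][4]<90: print("dark",c[i]+[400,90],s[i])
    if 20<s[i][4]<90 and abs(s[i][2]-s[i][3])<3: hs.append(onz(m,c[i]+[400,90],.08))
print(np.round(hs,4))
c=np.array(b[0][0])+[400,90]
print("foot@.079",onz(m,c,.079),"@.07",onz(m,c,.07))
S=eyes.camera_model("side"); si=np.load("side0.npy"); b2,_=blobs(si[150:210,380:430],(5,215,130),(20,255,255)); print(b2)
s=env.read_state(); R=Ro.from_rotvec(s["tcp_rot"]).as_matrix(); print(R.round(3)); 
wm=eyes.camera_model("wrist"); print(ray(wm,(320,200)), wm["fovy"])
```

```text
foot [([33.2, 166.4], [21, 153, 25, 28, 460])]
[]
foot@.079 [ 0.57823924 -0.20436281  0.079     ] @.07 [ 0.57836039 -0.2061996   0.07      ]
[]
[[-0.922 -0.001  0.388]
 [-0.388  0.002 -0.922]
 [-0.    -1.    -0.002]]
(array([ 0.33765276, -0.58924957,  0.38299837]), array([-0.29177016, -0.13393925, -0.94715669])) 59.295619348048234
```

```bash
cat > plan.py <<'E'
from h import *
from scipy.spatial.transform import Rotation as Ro
def tool(p,ax):
    """shift/turn in tool axes to reach TCP p with jaws across ax"""
    s=env.read_state(); R=Ro.from_rotvec(s["tcp_rot"]).as_matrix()
    y=np.array([0,0,-1.]); z=np.cross([0,0,1.],ax); z/=np.linalg.norm(z)
    if z@R[:,2]<0: z=-z
    G=np.column_stack([np.cross(y,z),y,z])
    return s, R.T@(p-s["tcp_pos"]), Ro.from_matrix(R.T@G).as_rotvec(), R.T@ax
E
python3 - <<'E'
from plan import *
im=np.load("top0.npy"); m=eyes.camera_model("top")
P=[]
for u,v in((446,193),(455,139)):
    w=im[v-9:v+10,u-9:u+10].max(2); d=np.argwhere(w<w.min()+28); c=d.mean(0)[::-1]+[u-9,v-9]; print(w.min(),len(d),c)
    P.append(onz(m,c,.08))
P=np.array(P); print(P.round(4), np.linalg.norm(P[1]-P[0]))
ax=P[1]-P[0]; ax[2]=0; ax/=np.linalg.norm(ax)
f=onz(m,(433.2,256.4),.077)
d=(P[0]-f)@ax; n=np.cross([0,0,1],ax)
print("ax",ax,"yaw",np.arctan2(ax[1],ax[0]),"foot-hole",d,"to go",.185-d,"lateral",(f-P[0])@n)
p=P[0]-ax*d; p[2]=.066
print("p",p)
s,t,a,axt=tool(p,ax); print("shift",t,"turn",a,"axis in tool",axt, s["tcp_pos"])
E
```

```text
43 54 [445.38888889 192.38888889]
46 53 [455.45283019 138.43396226]
[[ 0.6906 -0.2303  0.08  ]
 [ 0.7882 -0.2533  0.08  ]] 0.10031614343581571
ax [ 0.97324873 -0.22975402  0.        ] yaw -0.2318249329763146 foot-hole 0.11515334717762787 to go 0.06984665282237212 lateral -0.0009614349491238634
p [ 0.57848706 -0.20383527  0.066     ]
shift [-0.45392696  0.19707039 -0.26154479] turn [1.98102772e-03 6.30620498e-01 5.80494088e-04] axis in tool [-0.8076617  -0.00114699  0.58964504] [ 0.26188418 -0.62149305  0.26251133]
```

step_arm:
  targets:
    - {"travel": [-0.02,0,-0.03],"angular": [0.002,0.1,0],"fingers": 0}
    - {"travel": [-0.045,0,-0.063],"angular": [0.002,0.2,0],"fingers": 0}
    - {"travel": [-0.068,0,-0.096],"angular": [0.002,0.3,0],"fingers": 0}
    - {"travel": [-0.091,0,-0.129],"angular": [0.002,0.4,0],"fingers": 0}
    - {"travel": [-0.114,0,-0.162],"angular": [0.002,0.5,0],"fingers": 0}
    - {"travel": [-0.137,0,-0.195],"angular": [0.002,0.6,0],"fingers": 0}
    - {"travel": [-0.16,0,-0.226],"angular": [0.002,0.63,0],"fingers": 0}
    - {"travel": [-0.2,0,-0.231],"angular": [0.002,0.63,0],"fingers": 0}
    - {"travel": [-0.24,0.01,-0.236],"angular": [0.002,0.63,0],"fingers": 0}
    - {"travel": [-0.28,0.02,-0.241],"angular": [0.002,0.63,0],"fingers": 0}
    - {"travel": [-0.318,0.035,-0.246],"angular": [0.002,0.63,0],"fingers": 0}
    - {"travel": [-0.355,0.05,-0.25],"angular": [0.002,0.63,0],"fingers": 0}
    - {"travel": [-0.39,0.065,-0.254],"angular": [0.002,0.63,0],"fingers": 0}
    - {"travel": [-0.42,0.08,-0.258],"angular": [0.002,0.63,0],"fingers": 0}
    - {"travel": [-0.445,0.09,-0.26],"angular": [0.002,0.63,0],"fingers": 0}
    - {"travel": [-0.454,0.09,-0.2615],"angular": [0.002,0.63,0],"fingers": 0}
    - {"travel": [-0.454,0.09,-0.2615],"angular": [0.002,0.63,0],"fingers": 0}
    - {"travel": [-0.454,0.09,-0.2615],"angular": [0.002,0.63,0],"fingers": 0}

```text
t: 1.6
tcp_pos: [0.5786, -0.2048, 0.1737]
tcp_rot: [-0.242, -2.097, 2.102]
ft_force: [0.2, 0.6, 0.5]
grip_width: 0.999
```

Run:
```python
from plan import *
wm=eyes.camera_model("wrist"); im=eyes.grab_frame("wrist"); save(im,"w1.png")
b,_=blobs(im,(5,200,150),(20,255,255),100); print(b)
for c,_ in b: print(onz(wm,c,.079))
ax=np.array([.9732,-.2298,0]); s,t,a,axt=tool(np.array([.5785,-.2038,.066]),ax)
print(s["tcp_pos"],t,a,axt,s["grip_width"])
```

```text
[]
[ 0.57835775 -0.20530378  0.17418079] [ 0.0002593   0.10817677 -0.00175604] [-0.00240039  0.00063022 -0.00049162] [-9.99962820e-01  4.92359015e-04  6.29608748e-04] 1.001421677500687
```

View pics/w1.png

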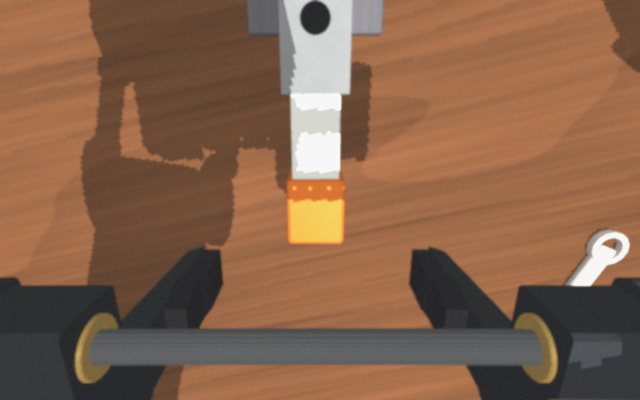

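The wrist view shows the foot's top at (288–344, 180–243), centred between the open fingers, and the near hole at (315,17). I'll check the foot position from these pixels.

Run:
```python
from plan import *
wm=eyes.camera_model("wrist")
f=onz(wm,(316,211.5),.079); h=onz(wm,(315,17),.08); d=h-f; print(f,h,np.linalg.norm(d[:2]),np.arctan2(d[1],d[0]))
print([np.linalg.norm(onz(wm,(316,a),.079)-f) for a in(180,243)])
```

```text
[ 0.57936245 -0.20548877  0.079     ] [ 0.69068384 -0.23113002  0.08      ] 0.11423627002267515 -0.22638683099555945
[np.float64(0.02137639119345874), np.float64(0.022702700341252574)]
```

step_arm:
  targets:
    - {"travel": [0,0.03,-0.0005],"angular": [-0.0024,0,0],"fingers": 0}
    - {"travel": [0,0.06,-0.0005],"angular": [-0.0024,0,0],"fingers": 0}
    - {"travel": [0,0.085,-0.0005],"angular": [-0.0024,0,0],"fingers": 0}
    - {"travel": [0,0.1,-0.0005],"angular": [-0.0024,0,0],"fingers": 0}
    - {"travel": [0,0.108,-0.0005],"angular": [-0.0024,0,0],"fingers": 0}
    - {"travel": [0,0.108,-0.0005],"angular": [-0.0024,0,0],"fingers": 0}
    - {"travel": [0,0.108,-0.0005],"angular": [-0.0024,0,0],"fingers": 1}
    - {"travel": [0,0.108,-0.0005],"angular": [-0.0024,0,0],"fingers": 1}
    - {"travel": [0,0.108,-0.0005],"angular": [-0.0024,0,0],"fingers": 1}
    - {"travel": [0,0.108,-0.0005],"angular": [-0.0024,0,0],"fingers": 1}
    - {"travel": [0,0.108,-0.0005],"angular": [-0.0024,0,0],"fingers": 1}
    - {"travel": [0,0.108,-0.0005],"angular": [-0.0024,0,0],"fingers": 1}
    - {"travel": [0,0.108,-0.0005],"angular": [-0.0024,0,0],"fingers": 1}
  force: 15

```text
t: 2.73
tcp_pos: [0.5793, -0.2045, 0.066]
tcp_rot: [-0.245, -2.1, 2.099]
ft_force: [0.3, -0.8, 0.9]
grip_width: 0.496
```

step_arm:
  targets:
    - {"travel": [0,0,0],"angular": [0,0,0],"fingers": 1}
    - {"travel": [0,0,0],"angular": [0,0,0],"fingers": 1}
    - {"travel": [0,0,0],"angular": [0,0,0],"fingers": 1}
    - {"travel": [0,0,0],"angular": [0,0,0],"fingers": 1}
    - {"travel": [0,0,0],"angular": [0,0,0],"fingers": 1}

```text
t: 3.15
tcp_pos: [0.579, -0.2048, 0.0658]
tcp_rot: [-0.244, -2.099, 2.099]
ft_force: [-1.4, -3.2, 0.8]
grip_width: 0.43
```

Run:
```python
from plan import *
s,t,a,axt=tool(np.array([.5785,-.2038,.066]),np.array([.9732,-.2298,0]))
print(s["tcp_pos"],a,axt,s["grip_width"],s["ft_force"])
```

```text
[ 0.5790458 -0.2048283  0.0658167] [ 1.47244826e-05  8.65795665e-04 -6.92760106e-04] [-9.99962525e-01  6.92728055e-04  8.65768673e-04] 0.4303549273553993 [-1.38718132 -3.17502601  0.80764267]
```

The foot is gripped (opening 38 mm). Next is a steady pull along tool +x at 0.06 m/s.

step_arm:
  targets:
    - {"travel": [0.003,0,0],"fingers": 1}
    - {"travel": [0.008,0,0],"fingers": 1}
    - {"travel": [0.013,0,0],"fingers": 1}
    - {"travel": [0.018,0,0],"fingers": 1}
    - {"travel": [0.023,0,0],"fingers": 1}
    - {"travel": [0.028,0,0],"fingers": 1}
    - {"travel": [0.033,0,0],"fingers": 1}
    - {"travel": [0.038,0,0],"fingers": 1}
    - {"travel": [0.043,0,0],"fingers": 1}
    - {"travel": [0.048,0,0],"fingers": 1}
    - {"travel": [0.053,0,0],"fingers": 1}
    - {"travel": [0.058,0,0],"fingers": 1}
    - {"travel": [0.061,0,0],"fingers": 1}
    - {"travel": [0.064,0,0],"fingers": 1}

```text
schema error: expected keys travel, angular, fingers
```

step_arm:
  targets:
    - {"travel": [0.003,0,0],"angular": [0,0,0],"fingers": 1}
    - {"travel": [0.008,0,0],"angular": [0,0,0],"fingers": 1}
    - {"travel": [0.013,0,0],"angular": [0,0,0],"fingers": 1}
    - {"travel": [0.018,0,0],"angular": [0,0,0],"fingers": 1}
    - {"travel": [0.023,0,0],"angular": [0,0,0],"fingers": 1}
    - {"travel": [0.028,0,0],"angular": [0,0,0],"fingers": 1}
    - {"travel": [0.033,0,0],"angular": [0,0,0],"fingers": 1}
    - {"travel": [0.038,0,0],"angular": [0,0,0],"fingers": 1}
    - {"travel": [0.043,0,0],"angular": [0,0,0],"fingers": 1}
    - {"travel": [0.048,0,0],"angular": [0,0,0],"fingers": 1}
    - {"travel": [0.053,0,0],"angular": [0,0,0],"fingers": 1}
    - {"travel": [0.058,0,0],"angular": [0,0,0],"fingers": 1}
    - {"travel": [0.061,0,0],"angular": [0,0,0],"fingers": 1}
    - {"travel": [0.064,0,0],"angular": [0,0,0],"fingers": 1}

```text
t: 4.32
tcp_pos: [0.5181, -0.1907, 0.0658]
tcp_rot: [-0.249, -2.1, 2.102]
ft_force: [1.1, -4.9, -3.2]
grip_width: 0.432
```

step_arm:
  targets:
    - {"travel": [0.002,0,0],"angular": [0,0,0],"fingers": 1}
    - {"travel": [0.004,0,0],"angular": [0,0,0],"fingers": 1}
    - {"travel": [0.006,0,0],"angular": [0,0,0],"fingers": 1}
    - {"travel": [0.008,0,0],"angular": [0,0,0],"fingers": 1}

```text
t: 4.65
tcp_pos: [0.5099, -0.1887, 0.0659]
tcp_rot: [-0.247, -2.1, 2.101]
ft_force: [3.7, -4.9, -2.5]
grip_width: 0.428
```

Run:
```python
from plan import *
s=env.read_state(); ax=np.array([.9732,-.2298,0]); print((np.array([.69065,-.2307,0])-s["tcp_pos"])@ax, s["ft_force"]@ax, s["ft_force"])
im=eyes.grab_frame("top"); save(cv2.resize(im[90:310,380:500],None,fx=2.7,fy=2.7,interpolation=cv2.INTER_CUBIC),"t2.png")
```

```text
0.18558585876192754 4.73249545851527 [ 3.71312265 -4.86894907 -2.47340379]
```

View pics/t2.png

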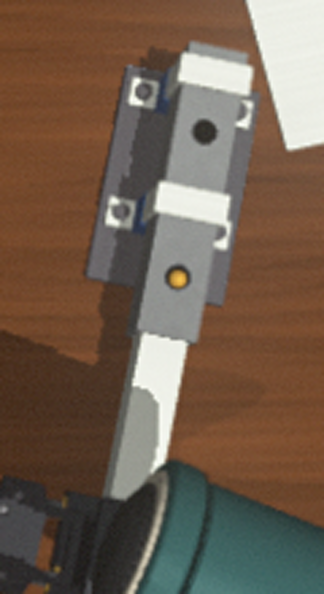

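The crop shows brass in the hole near the mouth at (178,278), centred; the far hole at (205,131) is still black. A gentle tug will confirm the lock.

step_arm:
  targets:
    - {"travel": [0.001,0,0],"angular": [0,0,0],"fingers": 1}
    - {"travel": [0.002,0,0],"angular": [0,0,0],"fingers": 1}
    - {"travel": [0.003,0,0],"angular": [0,0,0],"fingers": 1}

```text
t: 4.95
tcp_pos: [0.5085, -0.1884, 0.0659]
tcp_rot: [-0.252, -2.1, 2.103]
ft_force: [8.9, -6.4, -10.2]
grip_width: 0.428
```

Force along the pull rose to about 10 N while the foot barely moved, so it's locked. I'll ease off, let go and rise.

step_arm:
  targets:
    - {"travel": [-0.001,0,0],"angular": [0,0,0],"fingers": 1}
    - {"travel": [-0.002,0,0],"angular": [0,0,0],"fingers": 1}
    - {"travel": [-0.002,0,0],"angular": [0,0,0],"fingers": 0}
    - {"travel": [-0.002,0,0],"angular": [0,0,0],"fingers": 0}
    - {"travel": [-0.002,0,0],"angular": [0,0,0],"fingers": 0}
    - {"travel": [-0.002,0,0],"angular": [0,0,0],"fingers": 0}
    - {"travel": [-0.002,0,0],"angular": [0,0,0],"fingers": 0}
    - {"travel": [-0.002,0,0],"angular": [0,0,0],"fingers": 0}
    - {"travel": [-0.002,-0.02,0],"angular": [0,0,0],"fingers": 0}
    - {"travel": [-0.002,-0.05,0],"angular": [0,0,0],"fingers": 0}
    - {"travel": [-0.002,-0.08,0],"angular": [0,0,0],"fingers": 0}
    - {"travel": [-0.002,-0.11,0],"angular": [0,0,0],"fingers": 0}
    - {"travel": [-0.002,-0.14,0],"angular": [0,0,0],"fingers": 0}
    - {"travel": [-0.002,-0.15,0],"angular": [0,0,0],"fingers": 0}
    - {"travel": [-0.002,-0.15,0],"angular": [0,0,0],"fingers": 0}

```text
t: 6.2
tcp_pos: [0.5101, -0.1886, 0.2194]
tcp_rot: [-0.252, -2.101, 2.104]
ft_force: [-0.1, -0.7, -0.2]
grip_width: 1.003
```

Run:
```python
from plan import *
s=env.read_state(); print(s["tcp_pos"],s["ft_force"],s["grip_width"])
side=eyes.grab_frame("side"); save(side,"s3.png"); w=eyes.grab_frame("wrist"); wm=eyes.camera_model("wrist")
save(cv2.resize(np.hstack([side[130:330,170:440],w[::2,::2][:, :]]),None,fx=1.3,fy=1.3),"c3.png")
print("green",blobs(side,(45,90,50),(85,255,255))[0])
```

```text
[ 0.5100508  -0.18864999  0.21937748] [-0.10276096 -0.68925231 -0.22178604] 1.002559754138957
green [([386.5, 286.4], [371, 269, 31, 36, 934])]
```

View pics/c3.png

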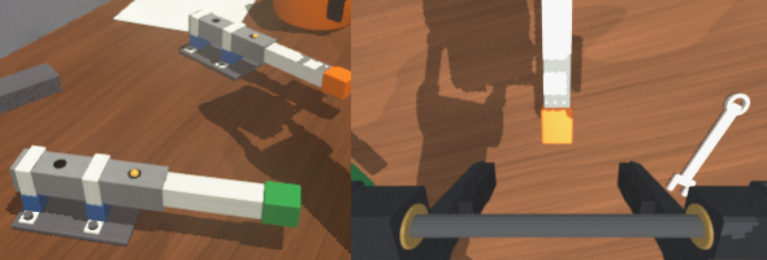

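The side view shows the orange leg's brass button standing in its near hole, at (255,36) in the crop. The green leg hasn't moved, and the gripper is open and clear of the foot.

```bash
python3 -c "
from h import *
print(env.close_job())"
```

```text
the job is handed in; nothing more can be done
None
```

I pulled the orange foot about 70 mm straight out until the brass button popped up and locked in the hole near the mouth. Then I let go, raised the gripper clear and handed the job in at about 6.3 s.

- **Position:** at the lock, the gripper stood 185.6 mm from the hole along the tube. The locked setting is 185 mm with 2 mm of play.
- **Tug test:** a further 3 mm commanded pull moved the gripper only about 1.4 mm. The force along the pull rose to about 10 N, well above the 3 N of sliding friction.
- **After letting go:** the side view shows the brass button standing in the near hole. The gripper is fully open and the wrist force is about zero.
- **Green-footed leg:** not touched; in the side view its foot is within half a pixel of where it started.

No final check failed. The wrist and top views agreed to about 1 mm on the foot's position before the pull. My colour masks missed the foot in the wrist picture and the holes in the first pass on the top picture. I read the foot and near hole by eye in the wrist picture, and found the top-view holes by a local search around positions picked by eye.

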